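# Put the loaded laundry caddy away on the wire shelf

### The arm

A 6-joint arm with a two-finger parallel gripper is mounted at the origin on the work surface. World frame = base frame: x ahead of the robot, y to its left, z up, the work surface at z = 0. Lengths are in mm, angles in degrees, forces in N, time in s.
With the tool pointing down it reaches from about 300 to 775 mm from the base axis. Payload 14.6 kg.
Tool frame: the origin (TCP) lies midway between the tips of the shut fingers; the grasp point (between the pads) lies r.grip_depth behind it (r.grip_depth is the distance from the TCP to the grasp point, in mm); z points along the fingers, y is the line along which they close (so a half turn about z gives the same grasp; the last joint's range is limited). The gripper opens to 85 mm and grips with 20 to 120 N. Pads are 22 mm wide; open, the fingers measure 114 mm over their backs; the gripper's body (76 mm by 85 mm) begins 54 mm behind the grasp point. The pads swing forward as they close: fully open they stand 13 mm farther back than shut.
Start: joints at [59.897, 17.183, 87.147, -0, 75.671, -3.816], TCP at [243.576, 493.113, 192.781] pointing down, gripper open.
Joint ranges: [-173.82, 173.82], [-45.26, 126.66], [13.44, 144.39], [-59.66, 239.66], [0, 175.72], [-146.38, 146.38]. Speed limits (degrees/s): [127.2, 127.2, 147.25, 180, 180, 180].

### API

Orientations are given as a 3x3 rotation matrix whose columns are the frame's x, y, z axes.
In Python, from workcell import r gives the robot as it stands.
- The arm moves only by the shell command python3 -m crank 'ROWS' [OPENING] [FORCE]. ROWS is a JSON object of lists of equal length, an entry for each row: "travel": the shift along the tool's x, y, z in units of 0.04 m (1.0 is 0.04 m), a list of three; "turn": the turn about the tool's z in units of 0.1 rad (1.0 is 0.1 rad). A call has 1 to 10 rows; each row shifts and turns the commanded pose from where the row before left it, along the tool's axes as they then stand; what a row does not reach is not made up. A row lasts 1/10 s, in which the tool goes at most 50 mm and 8.59 degrees, less where a joint would pass 70% of its speed; a pose out of reach is approached as far as the arm can. A call with a number of a shift or a turn outside -1 to 1 is refused whole. A call with a gripper value outside its range is refused whole. OPENING is the gripper command: -1 is shut, 1 is fully open, values between are in proportion, set as the call begins (- or left out, the last holds). The fingers move at their own pace and stop on an object; FORCE is the grip in N (left out, the last holds). Time passes only in rows, so rows that do not move let the fingers close. It gives the time, the measured TCP pose, the force, the opening and the grip force at its end, in the units of the state.
- r.read_state(): the state, without advancing time (a new reading comes with each control period).
- r.get_image(name): name is "scene" or "side" or "wrist"; returns a dict with "img" (400x640x3 uint8, red, green, blue), "K" (3x3 intrinsics, pixels), "origin" and "attitude" of the camera in the world. Camera axes: x right, y down, z forward; pixel columns grow to the right and rows downward; lengths in mm; the calibration is good to about 2 mm. A picture is of the moment at which its call begins. There is no depth.
- r.close_job(): hands the job in; it is judged then, once.
The state is a dict: "time_s": time; "qpos": joint angles; "dq": joint speeds; "tau": joint torques, N m; "position": TCP position; "orientation": TCP orientation; "ft_force": force on the tool from outside, world axes, zero at the start; "torque": the same for the moment, N m; "opening": opening from 0.0 (shut) to 1.0 (fully open); "finger_force": force on a finger pad.
Only numpy, scipy, OpenCV 4.12 (cv2) and the standard library are available. Lean on these libraries where they do the work, as an engineer would, in place of code of your own. Each camera call takes 0.05 s, during which the arm holds its last target. There are 200 camera calls.

### The job

Lift the lavender caddy by its white handle, carry it level to the wire shelf with the jar standing and both dryer balls inside, and set it down gently in the middle of the green mat, its long side along the mat's long side (either way round). Let go of it there, and leave the carton, softener bottle, yellow tub and brush where they are.

Things in the scene. Friction and masses are not known exactly. Their poses are not given: they have to be found in the camera images.
- caddy: loose open lavender plastic caddy, 170 long (its x) x 110 wide (its y), walls 45 high and 4 thick, floor 4 thick, one cross wall at x = 0. Upright handle posts at both short ends (x = +-79, 12 x 24 thick) carry a straight handle bar over the long middle line, total height 150. Origin: centre of its underside, z up. Stands on the counter at the start; with its contents about 0.45 to 0.75 kg.
- caddy_grip (a point): middle of the white handle bar, 140 above the caddy's underside, right above its centre. The bar runs along the caddy's x, 170 long, 14 wide (y), 20 tall (z); nothing in the caddy reaches higher than 84 above its underside.
- jar: loose white jar with blue cap, 48 diameter, 80 high, standing in the caddy's +x half. Origin: centre of its underside.
- ball_a: loose yellow hard plastic dryer ball, 48 diameter, lying in the caddy's -x half, free to roll there. Origin: its centre.
- ball_b: second yellow dryer ball, same as ball_a.
- shelf: fixed low white wire shelf on the counter, 200 deep (its x) x 400 wide (its y), its top 70 above the counter. Origin: on the counter under its middle. The mat lies on one half of it, the carton stands on the other; which is where varies.
- mat: fixed green mat on top of the wire shelf, 190 long (its x) x 130 wide (its y) x 4 thick. Origin: centre of its underside, 70 above the counter; its upper face is 4 higher.
- carton: bystander: loose brown carton with an orange band, 130 (x) x 100 (y) x 90 high, on the other half of the wire shelf. Origin: centre of its underside.
- softener: bystander: loose blue bottle with white cap, 72 diameter, 190 high, standing on the counter. Origin: centre of its underside.
- tub: bystander: loose yellow tub with red lid, 80 diameter, 100 high, standing on the counter. Origin: centre of its underside.
- brush: bystander: loose brush with a wooden handle (-x end) and grey head, 180 long, lying on the counter beyond the caddy. Origin: under its middle; x along its length.
There are look-alikes about, which are no part of the job. Of the things like the caddy, leave any that is red; of the rest the smaller one is meant.

How it is judged (in metres and radians):
On the way:
1. the caddy is held in the fingers, clear of the counter and higher than the mat (contact force between the fingers and caddy above 1 N and z of caddy in the frame of mat above 0.008 m and height (world z) of caddy above 0.08 m), for 0.2 s.
At the end, for the whole second after the job is handed in: Caddy released, level and still on the green mat, centre within 25 mm of the mat's, long side within 0.22 rad of the mat's long side (either way round); jar upright and both balls in the caddy; carton, softener, tub and brush within 30 mm of where they began (horizontal distance between caddy and mat below 0.025 m and angle between the x axis of caddy and the x axis of mat, either way round below 0.22 rad and z of caddy in the frame of mat between -0.002 and 0.01 m and angle between caddy's own z axis and vertical below 0.08 rad and linear speed of caddy below 0.02 m/s and angular speed of caddy below 0.1 rad/s and angle between jar's own z axis and vertical below 0.15 rad and z of each of jar, ball_a, ball_b in the frame of caddy below 0.06 m and distance between each of jar, ball_a, ball_b and caddy below 0.1 m and distance of each of carton, softener, tub, brush from where it was at the start of the episode below 0.03 m); the robot touches nothing.
It fails at once if the caddy is tipped more than 0.30 rad (17 degrees) (angle between caddy's own z axis and vertical above 0.3 rad).
It fails at once if the jar falls over (tips more than 0.6 rad), or the jar or a ball leaves the caddy (angle between jar's own z axis and vertical above 0.6 rad or distance between any of jar, ball_a, ball_b and caddy above 0.13 m).
It fails at once if the caddy is let go more than 20 mm above the mat (dropped or thrown) (z of caddy in the frame of mat above 0.024 m and contact force between each of the arm, the fingers and caddy below 0.02 N).
It fails at once if the caddy is banged down: over 80 N on the mat or the shelf (contact force between caddy and mat above 80 N or contact force between caddy and shelf above 80 N).
It fails at once if a bystander is pushed more than 30 mm or knocked over (distance of any of carton, softener, tub, brush from where it was at the start of the episode above 0.03 m or angle between any of carton, softener, tub's own z axis and vertical above 0.5 rad).
It also fails if it takes over 51 s, if anything falls off the work surface, if the arm or the gripper's body presses on something with over 40 N, if the wrist force passes 120 N, or if a joint passes its speed limit or range.

## Working session

There is one attempt and no reset: what is moved stays moved. The work goes in short steps, Python scripts to look and compute and a shell command to move; the robot and the scene stay as the last step left them, time stands still between calls to the robot, and variables do not carry over. Pictures are saved under pics/ and viewed, at most 10 in all, crops included, and the job is handed in when it is done.

```bash
mkdir -p pics; cat > h.py <<'E'
import numpy as np, cv2
from workcell import r
def snap(n,f):
    d=r.get_image(n); cv2.imwrite(f,d["img"][:,:,::-1]); np.savez(f[:-4]+".npz",**{k:d[k] for k in("img","K","origin","attitude")}); return d
def pix2w(f,u,v,z):
    d=np.load(f); K,o,A=d["K"],d["origin"],d["attitude"]
    w=A@np.linalg.inv(K)@np.array([u,v,1.]); return o+w*(z-o[2])/w[2]
def w2pix(f,p):
    d=np.load(f); c=d["K"]@d["attitude"].T@(np.array(p)-d["origin"]); return c[:2]/c[2]
E
python3 - <<'E'
from h import *
for n in("scene","side"):
    d=snap(n,f"pics/{n}.png"); print(n,d["origin"],d["attitude"].round(2).tolist(),d["K"][0,0])
s=r.read_state();print(s["position"],s["orientation"],s["time_s"],r.grip_depth,s["ft_force"])
E
```

```text
scene [1499.12636471  819.10716243  990.02963789] [[-0.7, 0.37, -0.6], [0.71, 0.39, -0.58], [0.02, -0.84, -0.54]] 468.102576450388
side [  328.19027655 -1056.41838895   859.01021895] [[0.98, -0.12, 0.14], [-0.18, -0.62, 0.76], [-0.01, -0.77, -0.64]] 431.73610323059523
[243.45657973 492.91272721 192.26105478] [[-8.96596376e-01  4.42848355e-01 -5.22494331e-04]
 [ 4.42848658e-01  8.96595922e-01 -9.04307721e-04]
 [ 6.79950997e-05 -1.04218494e-03 -9.99999455e-01]] 0.1 18.700000000000003 [ 0.38601091  0.63574037 -0.4193821 ]
```

View pics/scene.png

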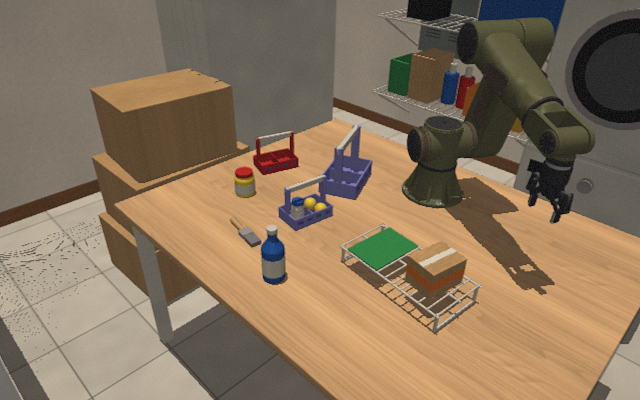

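View pics/side.png

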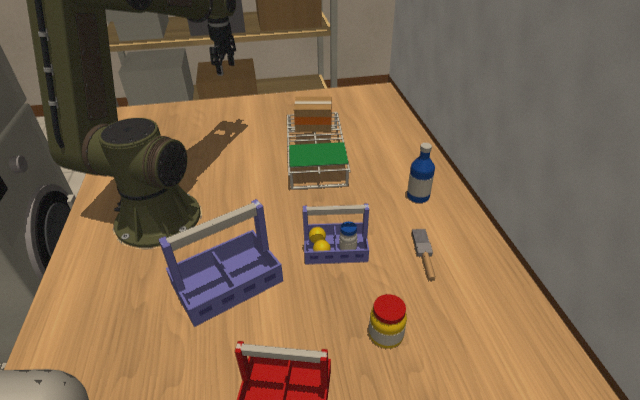

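Caddy candidates in the scene view are red (275,158), large empty lavender (347,172), and small lavender with jar and balls (305,205). In the side view they are at (285,375), (225,265) and (336,240). The red one is excluded, so I want the smaller lavender one. The close crop below has the side view on the left and the scene view on the right, both ×4.

```bash
python3 - <<'E'
from h import *
a=cv2.imread("pics/side.png")[130:280,280:380]; b=cv2.imread("pics/scene.png")[165:265,270:430]
a=cv2.resize(a,None,fx=4,fy=4,interpolation=cv2.INTER_CUBIC); b=cv2.resize(b,None,fx=2.5,fy=2.5,interpolation=cv2.INTER_CUBIC)
c=np.zeros((600,800,3),np.uint8); c[:600,:400]=a; c[:250,400:800]=b; cv2.imwrite("pics/crop.png",c)
E
```

```text
(no output)
```

View pics/crop.png

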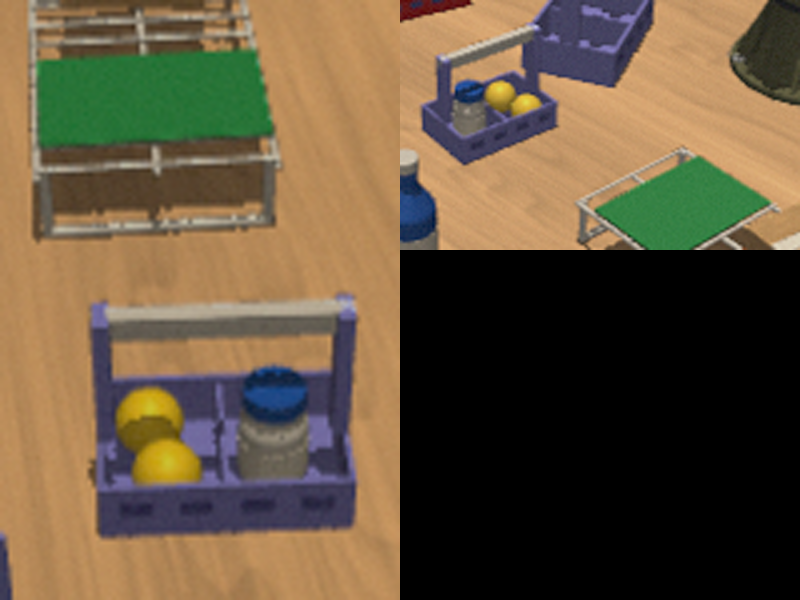

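The crop confirms the choice: the small lavender caddy holds two yellow balls and a blue-capped jar, with its handle bar from crop (105,322) to (340,315). The mat corners are at crop (37,60), (265,50), (273,135) and (40,145).

```bash
python3 - <<'E'
from h import *
S="pics/side.npz";C="pics/scene.npz"
s=lambda u,v,z:pix2w(S,280+u/4,130+v/4,z).round(1)
c=lambda u,v,z:pix2w(C,270+(u-400)/2.5,165+v/2.5,z).round(1)
m=[s(37,60,74),s(265,50,74),s(273,137,74),s(40,146,74)];print("mat",m,np.mean(m,0))
for p in((105,309,150),(340,301,150),(108,338,130),(338,331,130),(100,535,0),(353,524,0)):print("cad",p,s(*p))
print("scene bar",c(445,62,140),c(533,34,140),"mat corners",c(697,157,74),c(770,203,74),c(597,208,74))
print("caddy base near corner",c(466,162,0),c(556,122,0),c(424,130,0))
# others
P=lambda u,v,z:pix2w(S,u,v,z).round(0)
print("carton top",P(295,100,160),P(331,100,160),"soft",P(425,148,190),"tub",P(389,309,100),"brush",P(421,237,10),P(430,272,10),"big",P(200,226,150))
E
```

```text
mat [array([426.4, 217.8,  74. ]), array([621.4, 194.7,  74. ]), array([598.8,  63.8,  74. ]), array([413.6,  88.3,  74. ])] [515.05 141.15  74.  ]
cad (105, 309, 150) [ 424.4 -213.1  150. ]
cad (340, 301, 150) [ 573.6 -234.8  150. ]
cad (108, 338, 130) [ 424.7 -218.5  130. ]
cad (338, 331, 130) [ 571.7 -240.8  130. ]
cad (100, 535, 0) [ 406.7 -267.3    0. ]
cad (353, 524, 0) [ 575.3 -290.4    0. ]
scene bar [ 574.6 -239.2  140. ] [ 428.8 -210.   140. ] mat corners [421.5  94.1  74. ] [433.7 220.5  74. ] [600.6  74.6  74. ]
caddy base near corner [ 584.9 -186.7    0. ] [ 417.3 -168.2    0. ] [ 575.3 -289.2    0. ]
carton top [472. 378. 160.] [599. 352. 160.] soft [793. -65. 190.] tub [ 554. -522.  100.] brush [ 742. -239.   10.] [ 719. -367.   10.] big [ 159. -233.  150.]
```

```bash
cat > go.py <<'E'
import sys; from h import *
# target x y z(grasp-point... TCP) yaw of tool y axis (deg) -> units of travel at present orientation, and turn
x,y,z,a=map(float,sys.argv[1:]); s=r.read_state(); R=np.array(s["orientation"]);p=np.array(s["position"])
yaw=np.degrees(np.arctan2(R[1,1],R[0,1])); t=-((a-yaw+90)%180-90)*np.pi/180/.1
print("t",s["time_s"],"pos",p.round(1),"yaw",yaw.round(2),"units",(R.T@(np.array([x,y,z])-p)/40).round(3),"turn",round(t,2),"open",s["opening"],"F",np.round(s["ft_force"],1),"ff",s["finger_force"],"tilt",np.degrees(np.arccos(-R[2,2])).round(2),"q6",np.round(s["qpos"][5],1))
E
python3 -m crank '{"travel":[[0,0,0],[0,0,0],[0,0,0],[0,0,0],[-0.2,-0.4,0],[-0.44,-0.84,0],[-0.44,-0.84,0],[-0.44,-0.84,0],[-0.44,-0.84,0],[-0.44,-0.84,0]],"turn":[-0.8,-0.8,-0.8,-0.8,0,0,0,0,0,0]}' 1
python3 go.py 500 -226 190 82
```

```text
time_s: 1.1
position: [313.3, 296.1, 192.6]
orientation: [[-0.99, 0.138, -0.0], [0.138, 0.99, -0.0], [0.0, -0.0, -1.0]]
ft_force: [-0.4, 0.4, -0.3]
opening: 1.0
finger_force: 0.0
t 1.1 pos [313.3 296.1 192.6] yaw 82.06 units [ -6.425 -12.283   0.066] turn 0.01 open 1.0003473862140997 F [-0.4  0.4 -0.3] ff 0.0 tilt 0.02 q6 -43.5
```

```bash

python3 -m crank '{"travel":[[-0.44,-0.84,0],[-0.44,-0.84,0],[-0.44,-0.84,0],[-0.44,-0.84,0],[-0.44,-0.84,0],[-0.44,-0.84,0],[-0.44,-0.84,0],[-0.44,-0.84,0],[-0.44,-0.84,0],[-0.44,-0.84,0]],"turn":[0,0,0,0,0,0,0,0,0,0]}'
python3 -m crank '{"travel":[[-0.44,-0.84,0],[-0.44,-0.84,0],[-0.44,-0.84,0],[-0.44,-0.84,0],[-0.26,-0.5,0],[0,0,0]],"turn":[0,0,0,0,0,0]}' >/dev/null
python3 go.py 500 -226 190 82; python3 - <<'E'
from h import *
snap("wrist","pics/w1.png")
E
```

```text
time_s: 2.1
position: [441.2, -61.1, 192.7]
orientation: [[-0.99, 0.139, -0.0], [0.139, 0.99, 0.0], [0.0, 0.0, -1.0]]
ft_force: [0.9, 0.7, 1.0]
opening: 1.002
finger_force: 0.0
t 2.7 pos [ 499.7 -225.8  191.9] yaw 81.91 units [-0.008 -0.005  0.046] turn -0.02 open 1.0044310027268257 F [ 0.8 -0.9 -0.6] ff 0.0 tilt 0.07 q6 -110.0
```

View pics/w1.png

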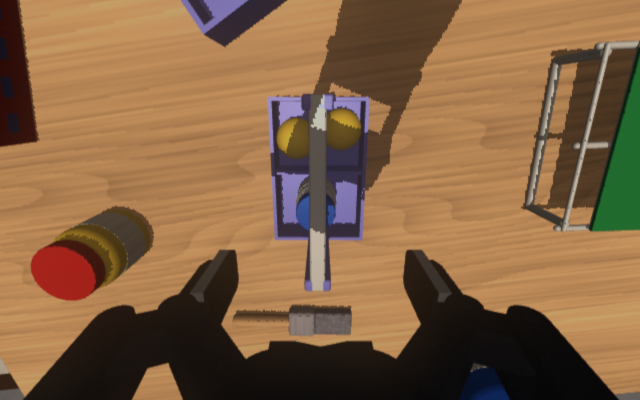

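The wrist view shows the handle bar running vertically from (319,97) to (318,283), centred between the fingers. I'll check its world position.

```bash
python3 - <<'E'
from h import *
W="pics/w1.npz"
for p in((319,97,150),(318,288,150),(306,280,150),(330,280,150),(270,96,45),(368,96,45),(363,239,45),(275,239,45)):print(p,pix2w(W,*p).round(1))
E
```

```text
(319, 97, 150) [ 417.4 -215.1  150. ]
(318, 288, 150) [ 579.5 -239.4  150. ]
(306, 280, 150) [ 569.6 -248.9  150. ]
(330, 280, 150) [ 572.7 -227.5  150. ]
(270, 96, 45) [ 406.9 -267.2   45. ]
(368, 96, 45) [ 421.9 -162.9   45. ]
(363, 239, 45) [ 590.4 -184.6   45. ]
(275, 239, 45) [ 574.7 -294.1   45. ]
```

```bash

python3 -m crank '{"travel":[[0.03,-0.03,0.2],[0,0,0.3],[0,0,0.3],[0,0,0.3],[0,0,0.3],[0,0,0.2],[0,0,0.15],[0,0,0],[0,0,0]],"turn":[0,0,0,0,0,0,0,0,0]}' 
python3 -m crank '{"travel":[[0,0,0],[0,0,0],[0,0,0],[0,0,0],[0,0,0],[0,0,0],[0,0,0],[0,0,0],[0,0,0],[0,0,0]],"turn":[0,0,0,0,0,0,0,0,0,0]}' -1 60 >/dev/null
python3 go.py 498 -227 121 82
```

```text
time_s: 3.65
position: [498.5, -224.7, 123.0]
orientation: [[-0.99, 0.138, 0.0], [0.138, 0.99, -0.0], [-0.0, -0.0, -1.0]]
ft_force: [0.6, -0.9, 0.3]
opening: 1.0
finger_force: 0.0
t 4.65 pos [ 498.3 -224.6  122.8] yaw 82.05 units [-0.    -0.06   0.044] turn 0.01 open -0.001202775243396141 F [ 0.1 -0.1 -0.6] ff 0.0 tilt 0.0 q6 -110.2
```

The gripper closed fully with no force, so it missed the bar. I'll look before moving.

```bash
python3 - <<'E'
from h import *
d=snap("wrist","pics/w2.png"); e=snap("side","pics/s2.png"); f=snap("scene","pics/c2.png")
z=lambda i,k:cv2.resize(i[:,:,::-1],None,fx=k,fy=k,interpolation=cv2.INTER_CUBIC)
c=np.zeros((600,800,3),np.uint8)
c[:250,:400]=z(d["img"],.625); c[250:600,:400]=z(e["img"][180:268,290:390],4)[:350]; c[:400,400:]=z(f["img"][130:230,260:360],4); cv2.imwrite("pics/k2.png",c)
E
```

```text
(no output)
```

View pics/k2.png

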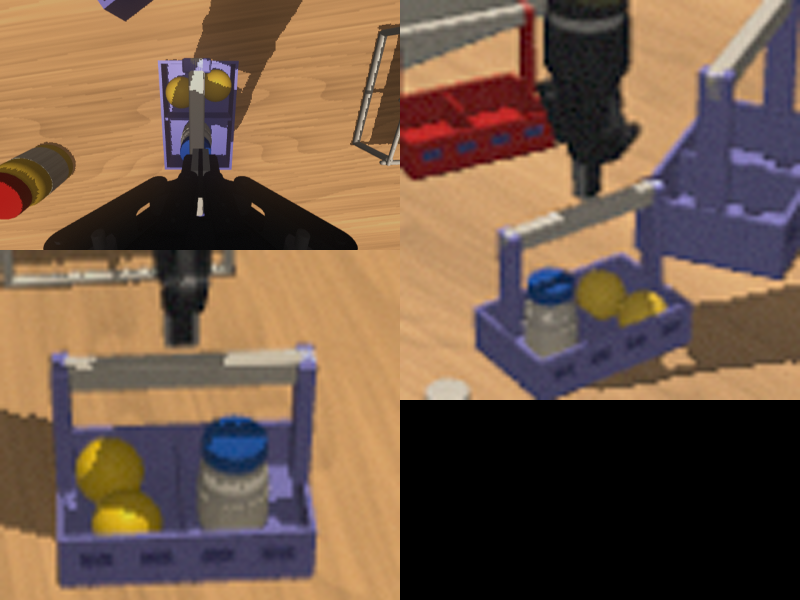

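The fingers have closed just above the bar. The caddy is untouched, but the tips are higher than the reported z. I'll triangulate the fingertip.

```bash
python3 - <<'E'
from h import *
def tri(L):
    A=np.zeros((3,3));b=np.zeros(3)
    for f,u,v in L:
        o=np.load(f)["origin"];w=pix2w(f,u,v,0)-o;w/=np.linalg.norm(w);M=np.eye(3)-np.outer(w,w);A+=M;b+=M@o
    return np.linalg.solve(A,b).round(1)
S="pics/s2.npz";C="pics/c2.npz"
s=lambda u,v:(S,290+u/4,180+(v-250)/4); c=lambda u,v:(C,260+(u-400)/4,130+v/4)
print("tip",tri([s(182,345),c(586,195)]))
print("bar post tops",tri([s(60,356),c(655,183)]),tri([s(306,347),c(508,236)]))
print("TCP projects side",w2pix(S,[498.3,-224.6,122.8]),"scene",w2pix(C,[498.3,-224.6,122.8]))
print("tip px",s(182,345)[1:],c(586,195)[1:])
E
```

```text
tip [ 498.1 -225.8  160. ]
bar post tops [ 422.9 -211.2  150.1] [ 580.6 -233.4  149.5]
TCP projects side [335.44306395 214.47206713] scene [306.64822758 187.87441502]
tip px (335.5, 203.75) (306.5, 178.75)
```

Both cameras put the tips at z≈160, while the state reports 123. The calibration checks out against the 150 mm post tops, so reported z reads about 37 mm low. I'll open, go down about 38 mm, and check by camera before closing.

```bash

python3 -m crank '{"travel":[[0,0,0],[0,0,0],[0,0,0],[0,0,0],[0,0,0],[0,0,0],[0,0,0],[0,0,0]],"turn":[0,0,0,0,0,0,0,0]}' 1 >/dev/null
python3 -m crank '{"travel":[[0,-0.04,0.2],[0,0,0.2],[0,0,0.2],[0,0,0.15],[0,0,0.1],[0,0,0.1],[0,0,0],[0,0,0]],"turn":[0,0,0,0,0,0,0,0]}' 
python3 - <<'E'
from h import *
d=snap("wrist","pics/w3.png"); e=snap("side","pics/s3.png"); f=snap("scene","pics/c3.png")
z=lambda i,k:cv2.resize(i[:,:,::-1],None,fx=k,fy=k,interpolation=cv2.INTER_CUBIC)
c=np.zeros((600,800,3),np.uint8)
c[:250,:400]=z(d["img"],.625); c[250:600,:400]=z(e["img"][180:268,290:390],4)[:350]; c[:400,400:]=z(f["img"][130:230,260:360],4); cv2.imwrite("pics/k3.png",c)
E
```

```text
time_s: 6.4
position: [498.2, -226.3, 84.9]
orientation: [[-0.99, 0.138, 0.0], [0.138, 0.99, -0.0], [-0.0, -0.0, -1.0]]
ft_force: [0.1, 0.4, 0.6]
opening: 1.002
finger_force: 0.0
```

View pics/k3.png

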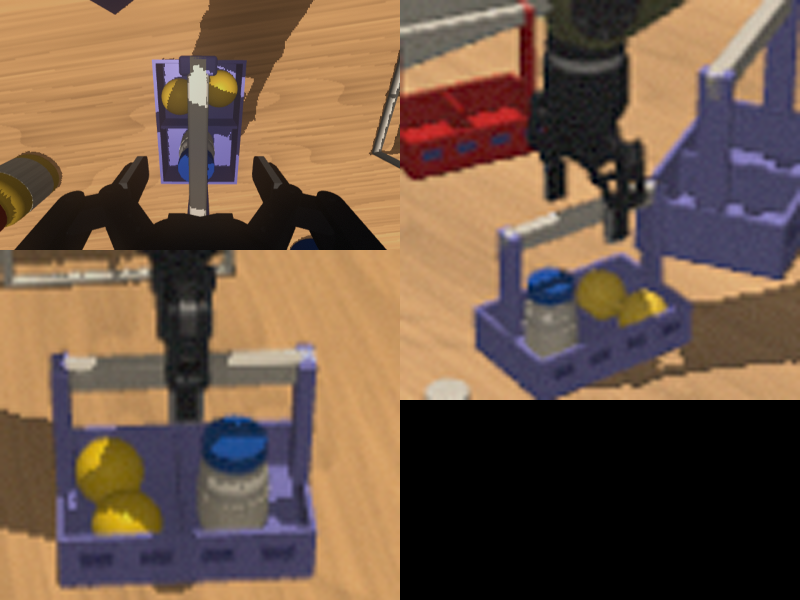

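The fingers now straddle the bar, with the near finger overlapping it at side-crop (185,370). Closing.

```bash

python3 -m crank '{"travel":[[0,0,0],[0,0,0],[0,0,0],[0,0,0],[0,0,0],[0,0,0],[0,0,0],[0,0,0],[0,0,0],[0,0,0]],"turn":[0,0,0,0,0,0,0,0,0,0]}' -1 60 
python3 - <<'E'
from h import *
for y in(-265,-270):
  for z in(120,130,140): print(y,z,w2pix("pics/s3.npz",[498,y,z]).round(1))
E
```

```text
time_s: 7.55
position: [498.0, -226.2, 84.6]
orientation: [[-0.99, 0.138, -0.0], [0.138, 0.99, 0.0], [0.0, 0.0, -1.0]]
ft_force: [-0.3, -0.5, -3.1]
opening: 0.154
finger_force: 59.3
-265 120 [338.5 225.6]
-265 130 [338.5 222.6]
-265 140 [338.5 219.7]
-270 120 [338.9 226.9]
-270 130 [338.9 223.9]
-270 140 [339. 221.]
```

Gripped: opening is 13 mm, matching the 14 mm bar, at 59 N. Now a smooth lift.

```bash

python3 -m crank '{"travel":[[0,0,-0.05],[0,0,-0.1],[0,0,-0.2],[0,0,-0.3],[0,0,-0.4],[0,0,-0.45],[0,0,-0.45],[0,0,-0.4],[0,0,-0.25],[0,0,-0.1]],"turn":[0,0,0,0,0,0,0,0,0,0]}'
python3 -m crank '{"travel":[[0,0,-0.05],[0,0,0],[0,0,0]],"turn":[0,0,0]}' >/dev/null
python3 go.py 515 144 193 83;  python3 - <<'E'
from h import *
e=snap("side","pics/s4.png"); f=snap("scene","pics/c4.png")
z=lambda i,k:cv2.resize(i[:,:,::-1],None,fx=k,fy=k,interpolation=cv2.INTER_CUBIC)
c=np.zeros((400,800,3),np.uint8)
c[:,:400]=z(e["img"][140:273,270:403],400/133)[:400,:400]; c[:400,400:]=z(f["img"][110:243,240:373],400/133)[:400,:400]; cv2.imwrite("pics/k4.png",c)
E
```

```text
time_s: 8.55
position: [498.4, -226.3, 194.3]
orientation: [[-0.99, 0.138, 0.002], [0.138, 0.99, -0.001], [-0.002, -0.001, -1.0]]
ft_force: [0.3, 0.4, -5.5]
opening: 0.156
finger_force: 59.1
t 8.85 pos [ 497.9 -226.1  194.1] yaw 82.04 units [0.857 9.223 0.033] turn -0.17 open 0.1514853656089869 F [-0.3  0.3 -4.7] ff 59.08469796180725 tilt 0.06 q6 -110.3
```

View pics/k4.png

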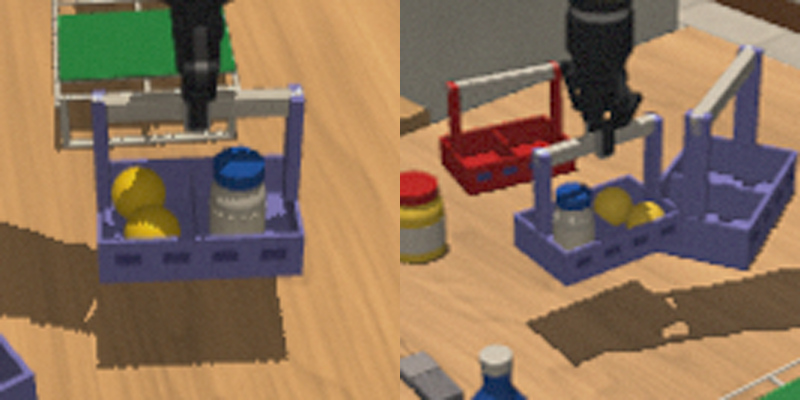

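Caddy is level at its handle, with the jar upright and both balls inside. Carrying it smoothly to above the mat.

```bash

python3 -m crank '{"travel":[[0.01,0.1,0],[0.02,0.2,0],[0.03,0.3,0],[0.04,0.4,0],[0.05,0.5,0],[0.05,0.5,0],[0.05,0.5,0],[0.05,0.5,0],[0.05,0.5,0],[0.05,0.5,0]],"turn":[0,0,0,0,0,0,0,0,0,0]}'
python3 -m crank '{"travel":[[0.05,0.5,0],[0.05,0.5,0],[0.05,0.5,0],[0.05,0.5,0],[0.05,0.5,0],[0.05,0.5,0],[0.04,0.5,0],[0.04,0.5,0],[0.03,0.4,0],[0.03,0.3,0]],"turn":[0,0,0,0,0,0,0,0,0,0]}' >/dev/null
python3 -m crank '{"travel":[[0.03,0.25,0],[0.02,0.15,0],[0.01,0.1,0],[0,0,0],[0,0,0],[0,0,0],[0,0,0],[0,0,0]],"turn":[0,0,0,-0.05,-0.07,-0.05,0,0]}' >/dev/null
python3 go.py 515 144 193 83;  python3 - <<'E'
from h import *
e=snap("side","pics/s5.png"); f=snap("scene","pics/c5.png"); snap("wrist","pics/w5.png")
z=lambda i,k:cv2.resize(i[:,:,::-1],None,fx=k,fy=k,interpolation=cv2.INTER_CUBIC)
c=np.zeros((400,800,3),np.uint8)
c[:,:400]=z(e["img"][90:190,270:370],4); c[:400,400:]=z(f["img"][170:303,320:453],400/133)[:400,:400]; cv2.imwrite("pics/k5.png",c)
E
```

```text
time_s: 9.95
position: [504.1, -63.5, 194.9]
orientation: [[-0.99, 0.138, 0.0], [0.138, 0.99, 0.0], [-0.0, 0.0, -1.0]]
ft_force: [-0.4, -0.4, -5.2]
opening: 0.151
finger_force: 59.1
t 11.75 pos [513.4 143.  194.8] yaw 83.0 units [-0.036  0.029  0.045] turn -0.0 open 0.14757436761134513 F [ 0.2 -0.9 -4.5] ff 59.08646643161774 tilt 0.0 q6 -71.4
```

View pics/k5.png

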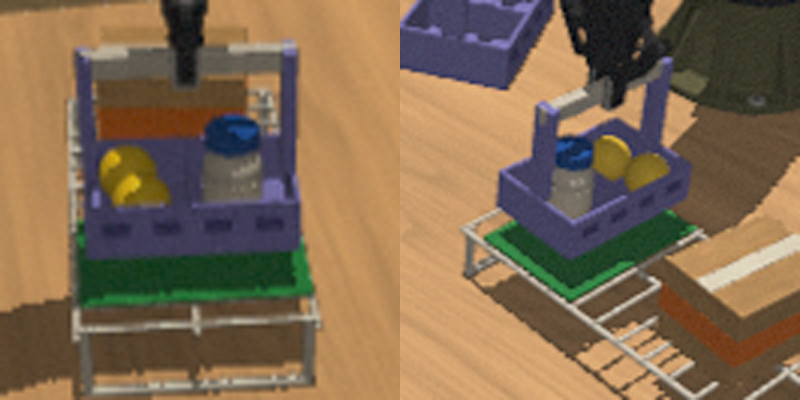

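Caddy is level above the mat with its contents in place. Base corners are at side-crop (88,258) and (299,247), and post tops at (84,48) and (289,43). I'll verify the height and centring.

```bash
python3 - <<'E'
from h import *
def tri(L):
    A=np.zeros((3,3));b=np.zeros(3)
    for f,u,v in L:
        o=np.load(f)["origin"];w=pix2w(f,u,v,0)-o;w/=np.linalg.norm(w);M=np.eye(3)-np.outer(w,w);A+=M;b+=M@o
    return np.linalg.solve(A,b).round(1)
S="pics/s5.npz";C="pics/c5.npz"
s=lambda u,v:(S,270+u/4,90+v/4); c=lambda u,v:(C,320+(u-400)*133/400,170+v*133/400)
print("tops",tri([s(84,48),c(667,63)]),tri([s(289,43),c(545,106)]))
print("base -y corners z=110",pix2w(*s(88,258),110),pix2w(*s(299,247),110),"+x+y",pix2w(*c(568,260),110),"+x-y",pix2w(*c(499,206),110),"-x+y",pix2w(*c(690,195),110))
print("mat front corners",pix2w(*s(78,306),74),pix2w(*s(315,292),74), "scene +x+y",pix2w(*c(572,302),74))
E
```

```text
tops [438.9 163.1 257.9] [593.5 132.7 261.1]
base -y corners z=110 [423.82744899 101.13732589 110.        ] [591.06825067  83.49648082 110.        ] +x+y [607.20819641 185.74774987 110.        ] +x-y [590.4629404   80.24577298 110.        ] -x+y [430.63779334 206.73128584 110.        ]
mat front corners [412.01308159  88.66746582  74.        ] [601.98224864  70.45457657  74.        ] scene +x+y [618.57779289 203.91792032  74.        ]
```

```bash

python3 -m crank '{"travel":[[-0.02,0.02,0.04],[-0.02,0.02,0.08],[-0.01,0.01,0.12],[0,0,0.14],[0,0,0.14],[0,0,0.1],[0,0,0.07],[0,0,0.04],[0,0,0.03],[0,0,0]],"turn":[0,0,0,0,0,0,0,0,0,0]}'
python3 -m crank '{"travel":[[0,0,0.02],[0,0,0.02],[0,0,0.02],[0,0,0.02],[0,0,0]],"turn":[0,0,0,0,0]}'
```

```text
time_s: 12.9
position: [515.6, 145.0, 164.4]
orientation: [[-0.993, 0.121, 0.0], [0.121, 0.993, -0.0], [-0.0, -0.0, -1.0]]
ft_force: [-0.3, -0.6, -4.8]
opening: 0.15
finger_force: 59.1
time_s: 13.4
position: [515.5, 145.0, 161.1]
orientation: [[-0.993, 0.121, -0.0], [0.121, 0.993, -0.0], [0.0, -0.0, -1.0]]
ft_force: [-0.5, 0.3, -5.3]
opening: 0.152
finger_force: 59.1
```

```bash

python3 -m crank '{"travel":[[0,0,0.02],[0,0,0.02],[0,0,0.02],[0,0,0]],"turn":[0,0,0,0]}' | egrep 'posi|ft'
python3 -m crank '{"travel":[[0,0,0.02],[0,0,0]],"turn":[0,0]}'| egrep 'posi|ft'
```

```text
position: [515.5, 144.9, 158.7]
ft_force: [0.9, 0.1, -4.5]
position: [515.7, 144.9, 158.6]
ft_force: [-3.7, -1.5, 2.9]
```

The load has transferred to the mat (force from −5 to +3 N). Releasing, then straight up.

```bash

python3 -m crank '{"travel":[[0,0,0],[0,0,0],[0,0,0],[0,0,0],[0,0,0],[0,0,0],[0,0,0],[0,0,0]],"turn":[0,0,0,0,0,0,0,0]}' 1 | egrep 'ft|open|finger'
python3 -m crank '{"travel":[[0,0,-0.1],[0,0,-0.2],[0,0,-0.4],[0,0,-0.6],[0,0,-0.6],[0,0,-0.6],[0,0,-0.4],[0,0,-0.2],[0,0,0],[0,0,0]],"turn":[0,0,0,0,0,0,0,0,0,0]}'| egrep 'posi|ft'
python3 - <<'E'
from h import *
e=snap("side","pics/s6.png"); f=snap("scene","pics/c6.png"); d=snap("wrist","pics/w6.png")
z=lambda i,k:cv2.resize(i[:,:,::-1],None,fx=k,fy=k,interpolation=cv2.INTER_CUBIC)
c=np.zeros((600,800,3),np.uint8)
c[:400,:400]=z(e["img"][90:190,270:370],4); c[:250,400:]=z(f["img"],.625); c[250:500,400:]=z(d["img"],.625); cv2.imwrite("pics/k6.png",c)
E
```

```text
ft_force: [0.1, 0.6, -0.5]
opening: 0.999
finger_force: 0.0
position: [515.4, 144.9, 281.3]
ft_force: [0.0, -0.2, -0.5]
```

View pics/k6.png

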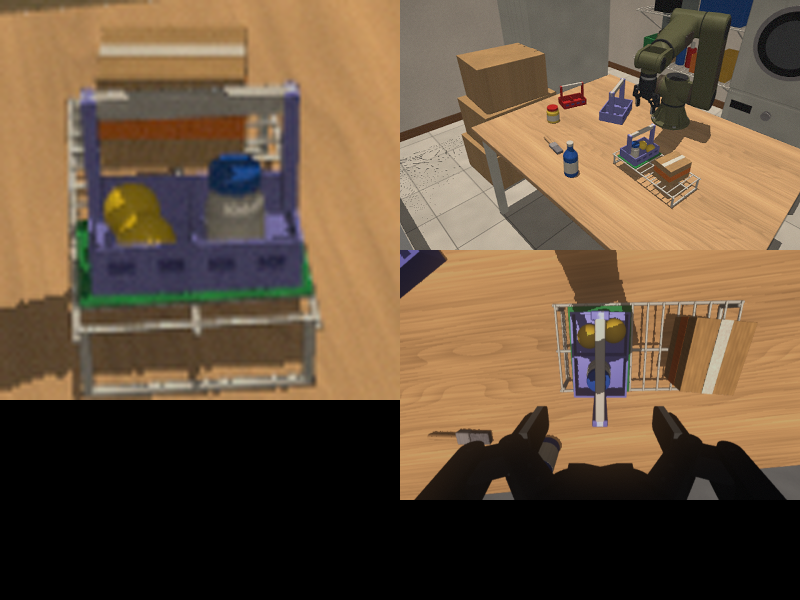

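Caddy stands square and centred on the mat with even green margins (left about 14 px, right about 11 px). The jar is upright, both balls are inside, the gripper is clear and the bystanders haven't moved. Handing in.

```bash
python3 -c "
from workcell import r
print(r.close_job())"
```

```text
the job is handed in; nothing more can be done
None
```

I set the small lavender caddy down gently in the middle of the green mat and let it go; in the last pictures it was level, with the jar upright and both balls inside, and the bystanders looked unmoved. I've handed the job in, but the hand-in returned no verdict.

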